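# Level tray under the work lamp

## Task

Get the tiling kit ready under the work lamp: set the rubber float flat in the empty half of the steel tray, lift the tray and carry it, level all the way and with float and tile in it, in under the lamp's head, and set it down squarely on the lamp's foot plate, centred in front of the post. Once the tray stands there and is released, flip the toggle switch on top of the lamp to on (towards the lamp's post). Leave the file, the spray bottle and the cup where they are.

Things in the scene. Friction and masses are not known exactly. Their poses are not given: they have to be found in the camera images.
- tray: Open stainless tray, loose, about 0.4 kg, 220 (own x) x 190 (own y) mm, walls 30 mm high and 4 mm thick, floor 4 mm thick; a fixed carrying handle runs along its own x over the middle and divides it into two halves 85 mm wide (y 6 to 91 mm: terracotta tile; y -6 to -91 mm: empty at the start). Origin: centre of the underside, z up. Standing on the slab at the start.
- tray_handle (a point): Centre of the tray's handle bar, 86 mm above the tray's underside. The bar is flat-sided, 100 mm long (tray's x), 12 mm wide (y), 14 mm high (79 to 93 mm up); posts under it at x = +-45 mm, clear space below it. The loaded tray hangs balanced here. Axes: the tray's. The tool's lean when gripping stays so until release. The float's handle (top 66 mm up) stands about 40 mm beside the bar.
- tile: Terracotta tile 100 x 60 x 12 mm, loose, 0.14 kg, lying in the tray's +y half; stays there. Origin: centre of its underside, x along its length.
- float: Small grouting float, loose, 0.18 kg: grey rubber sole 180 (own x) x 56 x 12 mm with a wooden bar handle above it along x. Origin: centre of the sole's underside, z up. Lies sole down on the slab at the start.
- float_grip (a point): Middle of the float's handle bar, 53 mm above the sole's underside; bar 120 mm long (float's x), 20 mm wide (y), 18 mm high (44 to 62 mm up), open below between its posts at x = +-47 mm. Axes as the float's.
- lamp: White plastic work lamp, fixed. Own x points from its open front (the robot's side) to its post. Foot plate 4 mm thick, x -135 to +165 mm, y +-115 mm; post x 141 to 163 mm, y +-30 mm; flat head over the plate, underside 245 mm and top 265 mm above the slab, x -35 to +160 mm, y +-75 mm. Open at front and sides. Origin: on the slab under the point of the plate where the tray's centre belongs.
- lamp_bed (a point): That point on top of the foot plate (4 mm above the slab): where the centre of the tray's underside belongs, the tray's x along the lamp's x (either way round). Axes as the lamp's.
- toggle (a joint): Angle of the lamp's toggle switch: 0 = off, leaning 0.45 rad to the lamp's -x; 0.9 rad = fully on, leaning 0.45 rad to the lamp's +x. Starts off or nearly so (up to 0.15); stays where it is left; takes about 1.5 N at its tip.
- toggle_tip (a point): Centre of the 16 mm ball at the toggle's end, 50 mm from its pivot; the pivot lies at lamp x = 20 mm, y = 0, 268 mm above the slab, 3 mm above the head's top. The toggle swings in the lamp's x-z plane.
- tile_file: Bystander: chrome tile file lying on the slab, 195 mm long along its own x (flat blade to +x, round handle to -x), 24 mm wide, 20 mm high. Origin: on the underside, 8 mm from the middle towards the blade.
- sprayer: Bystander: upright white spray bottle, 66 mm across, 180 mm high. Origin: centre of its base.
- cup: Bystander: white ceramic cup without handle, 80 mm across, 85 mm high. Origin: centre of its base.
There are look-alikes about, which are no part of the job. Several things have the shape of the tile; the one meant has the colours described above.

How it is judged (in metres and radians):
On the way, in this order (a step that is already met when the one before it is completed fails the run):
1. the float lies in the empty half of the tray, released, the tray still on the slab (x of float in the frame of tray between -0.035 and 0.035 m and y of float in the frame of tray between -0.075 and -0.025 m and z of float in the frame of tray below 0.012 m and contact force between the fingers and float below 0.2 N and contact force between the fingers and tray below 0.2 N and height (world z) of tray below 0.01 m), for 0.2 s.
2. the tray is lifted clear of the slab with float and tile in it (x of float in the frame of tray between -0.035 and 0.035 m and y of float in the frame of tray between -0.075 and -0.025 m and z of each of float, tile in the frame of tray below 0.012 m and x of tile in the frame of tray between -0.075 and 0.075 m and y of tile in the frame of tray between 0.02 and 0.075 m and height (world z) of tray above 0.03 m), for 0.2 s.
3. the tray stands squarely on the lamp's foot plate with float and tile in it, released, the lamp still off (x of float in the frame of tray between -0.035 and 0.035 m and y of float in the frame of tray between -0.075 and -0.025 m and z of each of float, tile in the frame of tray below 0.012 m and x of tile in the frame of tray between -0.075 and 0.075 m and y of tile in the frame of tray between 0.02 and 0.075 m and x of tray in the frame of lamp_bed between -0.025 and 0.025 m and y of tray in the frame of lamp_bed between -0.022 and 0.022 m and z of tray in the frame of lamp_bed below 0.005 m and angle between the x axis of tray and the x axis of lamp_bed, either way round below 0.2 rad and angle between tray's own z axis and vertical below 0.05 rad and contact force between the fingers and float below 0.2 N and contact force between the fingers and tray below 0.2 N and value of joint toggle below 0.4 rad), for 0.2 s.
At the end, for the whole second after the job is handed in: Tray at rest, level on the lamp's foot plate, centre within 25 mm along and 22 mm across of the bed point, turned under 0.2 rad from the lamp's x; float flat in the half that was empty, tile flat in its own half; all released; toggle over 0.75 rad (x of float in the frame of tray between -0.035 and 0.035 m and y of float in the frame of tray between -0.075 and -0.025 m and z of each of float, tile in the frame of tray below 0.012 m and x of tile in the frame of tray between -0.075 and 0.075 m and y of tile in the frame of tray between 0.02 and 0.075 m and x of tray in the frame of lamp_bed between -0.025 and 0.025 m and y of tray in the frame of lamp_bed between -0.022 and 0.022 m and z of tray in the frame of lamp_bed below 0.005 m and angle between the x axis of tray and the x axis of lamp_bed, either way round below 0.2 rad and angle between tray's own z axis and vertical below 0.05 rad and contact force between the fingers and float below 0.2 N and contact force between the fingers and tray below 0.2 N and linear speed of each of tray, float below 0.02 m/s and value of joint toggle above 0.75 rad); the robot touches nothing.
It fails at once if the tray tips more than 0.21 rad (12 degrees) (angle between tray's own z axis and vertical above 0.21 rad).
It fails at once if the tile file is shifted more than 25 mm (distance of tile_file from where it was at the start of the episode above 0.025 m).
It fails at once if the sprayer is shifted more than 25 mm (distance of sprayer from where it was at the start of the episode above 0.025 m).
It fails at once if the cup is shifted more than 25 mm (distance of cup from where it was at the start of the episode above 0.025 m).
It also fails if it takes over 72 s, if anything falls off the work surface, if the arm or the gripper's body presses on something with over 40 N, if the wrist force passes 120 N, or if a joint passes its speed limit or range.

## Robot

A 6-joint arm with a two-finger parallel gripper is mounted at the origin on the work surface. World frame = base frame: x ahead of the robot, y to its left, z up, the work surface at z = 0. Lengths are in mm, angles in rad, forces in N, time in s.
With the tool pointing down it reaches from about 350 to 775 mm from the base axis. Payload 7.3 kg.
Tool frame: the origin (TCP) lies between the finger pads; the fingertips stand 8 mm ahead of it and the grasp point (between the pads) lies 11 mm behind it; y points along the fingers, z is the direction in which the jaws open and shut, and the axes are right-handed (so a half turn about y gives the same grasp; the last joint's range is limited). The gripper opens to 92 mm and grips with 3 to 60 N. Pads are 19 mm wide; open, the fingers measure 130 mm over their backs; the gripper's body (75 mm by 190 mm) begins 47 mm behind the grasp point.
Start: joints at [0.986, 0.342, 1.524, -0, 1.275, -0.146], TCP at [223.036, 475.288, 234.741] pointing down, gripper open.
Joint ranges: [-2.53, 2.53], [-0.77, 2.02], [0.04, 2.7], [-1, 4.14], [0.28, 2.66], [-3.11, 3.11]. Speed limits (rad/s): [2.57, 2.57, 3.14, 3.14, 3.14, 3.14].

## Interface

Orientations are given as [roll, pitch, yaw] about the fixed x, y, z axes, in that order (R = Rz(yaw) Ry(pitch) Rx(roll)).
In Python, from plant import bot, vision, job gives the robot as it stands. The module is installed in compiled form; this text tells all that it offers.
- The arm moves only by the tool arm_command, never from a script. Its argument "deltas" is a list of rows, each a list of 4 numbers: the shift along the tool's x, y, z in m, then the turn about the tool's y in degrees. In form: [[x, y, z, twist], ...]. A call has 1 to 5 rows; each row shifts and turns the commanded pose from where the row before left it, along the tool's axes as they then stand; what a row does not reach is not made up. A row lasts 1/10 s, in which the tool goes at most 50 mm and 8.59 degrees, less where a joint would pass 70% of its speed; a pose out of reach is approached as far as the arm can. A call is refused whole if a number of a shift passes 0.05 or a number of a turn 8.59, either way. A call with a gripper value outside its range is refused whole. "claw" is the closure in counts, from 0 (fully open) to 255 (shut), set as the call begins (left out, the last holds). The fingers move at their own pace and stop on an object; the grip force is fixed at half the most. Time passes only in rows, so rows that do not move let the fingers close. It gives the time, the measured TCP pose, the force and the opening at its end, in the units of the state.
- bot.get_obs(): the state, without advancing time (a new reading comes with each control period).
- vision.capture(name): name is "side" or "top"; returns a dict with "img" (420x560x3 uint8, red, green, blue), "camera_matrix" (3x3 intrinsics, pixels), "world_to_cam" (4x4, takes a point from world to camera coordinates). Camera axes: x right, y down, z forward; pixel columns grow to the right and rows downward; lengths in mm; the calibration is good to about 2 mm. A picture is of the moment at which its call begins. There is no depth.
- job.close_job(): hands the job in, once; it reports no verdict.
Trained networks look in a picture, given as the dict that the camera call returned (one of the last four; its "shot" number tells which), for a name from the list of things; names that differ only in an ending like _2 or _b are one class to them, and where a whole thing is asked for, a point or a joint stands for the part that bears it (a point fixed in the world has none). Each returns a list of dicts, best first, with "confidence" (0 to 1); they miss things now and then, are a little off and sometimes report something else, mostly with a low value. They report only what shows in the picture. A call takes as long as a camera call. They do not tell look-alikes from the thing itself.
- vision.find_in(picture, name): "xyz" ([x, y, z] in mm, in the coordinates of the camera as it stood for that picture, good to about 4 mm: the middle of the surface that is visible of it).
- vision.regions_of(picture, name): "mask" (420x560 bool, what is visible of it).
The state is a dict: "time": time; "joint_positions": joint angles; "dq": joint speeds; "tau": joint torques, N m; "tool_pos": TCP position; "tcp_rot": TCP orientation; "contact_force": force on the tool from outside, world axes, zero at the start; "moment": the same for the moment, N m; "grip_width": finger opening in mm.
Only numpy, scipy, OpenCV 4.12 (cv2) and the standard library are available. Lean on these libraries where they do the work, as an engineer would, in place of code of your own. Each camera call takes 0.05 s, during which the arm holds its last target. There are 200 camera calls.

## Working session

There is one attempt and no reset: what is moved stays moved. The work goes in short steps, Python scripts to look and compute and a tool call to move; the robot and the scene stay as the last step left them, time stands still between calls to the robot, and variables do not carry over. Pictures are saved under pics/ and viewed, about 8 in all and at most 12, crops included, and the job is handed in when it is done.

Besides the shell and the picture viewer there is one more tool, called after "Emit:" as name([rows], argument=value, ...), one row to a line, values as JSON. arm_command: Moves the arm, as the interface text tells. Its arguments: {"type":"object","properties":{"deltas":{"type":"array","items":{"type":"array","items":{"type":"number"}}},"claw":{"type":"number"}},"required":["deltas"]}

```bash
mkdir -p pics; cat > h.py <<'E'
import numpy as np, cv2
from plant import bot, vision, job
def save(c,n): cv2.imwrite('pics/'+n+'.png',cv2.cvtColor(c['img'],cv2.COLOR_RGB2BGR))
def w(c,p):
    return (np.linalg.inv(c['world_to_cam'])@np.r_[p,1])[:3]
def ray(c,uv,z):
    T=np.linalg.inv(c['world_to_cam']);d=T[:3,:3]@np.linalg.solve(c['camera_matrix'],[uv[0],uv[1],1.]);o=T[:3,3]
    return o+d*(z-o[2])/d[2]
def proj(c,P):
    P=np.atleast_2d(P);q=(c['world_to_cam']@np.c_[P,np.ones(len(P))].T)[:3];q=c['camera_matrix']@q;return (q[:2]/q[2]).T
E
cat > a.py <<'E'
from h import *
for n in ('top','side'):
    c=vision.capture(n);save(c,n+'1')
    print(n,np.linalg.inv(c['world_to_cam'])[:3,3].round())
    for k in ('tray','tray_handle','tile','float','float_grip','lamp','toggle_tip','tile_file','sprayer','cup'):
        for r in vision.find_in(c,k)[:4]:
            p=w(c,r['xyz']); print(k,round(r['confidence'],2),p.round(),proj(c,p).round())
print(bot.get_obs())
E
python3 a.py
```

```text
top [ 351.   90. 1282.]
tray 0.7 [611. 279.   4.] [[220. 209.]]
tray_handle 0.85 [609. 283.   2.] [[219. 210.]]
tray_handle 0.67 [ 614. -284.  320.] [[441. 197.]]
tile 0.83 [602. 342.  18.] [[199. 209.]]
tile 0.67 [378. 425.  10.] [[164. 281.]]
tile 0.62 [379. 249.  11.] [[222. 285.]]
tile 0.56 [511. 501.  11.] [[144. 235.]]
float 0.71 [510.  33.  10.] [[297. 247.]]
float_grip 0.96 [509.  32.  10.] [[298. 247.]]
float_grip 0.54 [ 608. -286.  317.] [[441. 200.]]
lamp 0.56 [ 621. -272.   -2.] [[397. 219.]]
toggle_tip 0.52 [ 611. -287.  315.] [[442. 199.]]
toggle_tip 0.15 [ 618. -269.    3.] [[397. 219.]]
tile_file 0.7 [670. -17.  -2.] [[316. 198.]]
sprayer 0.61 [759. -66. 116.] [[338. 160.]]
cup 0.87 [794.  81.  42.] [[288. 153.]]
side [ -90. -555.  928.]
tray 0.59 [597. 280.   4.] [[251. 227.]]
tray_handle 0.67 [599. 279.   5.] [[251. 226.]]
tile 0.95 [376. 245.  10.] [[208. 262.]]
tile 0.73 [605. 335.  15.] [[242. 216.]]
tile 0.73 [376. 422.   6.] [[177. 237.]]
tile 0.59 [508. 501.  16.] [[194. 209.]]
float 0.84 [494.  13.  10.] [[284. 280.]]
float_grip 0.63 [494.  14.  13.] [[283. 2
[... 302 characters left out ...]
[[391. 312.]]
{'time': 1.1, 'joint_positions': array([ 9.85984393e-01,  3.41993940e-01,  1.52408732e+00,  5.10564825e-06,
        1.27540272e+00, -1.46024213e-01]), 'dq': array([ 9.28008555e-04, -8.51270118e-05, -5.92218936e-04,  1.17853306e-04,
        3.68172080e-04,  9.56073625e-04]), 'tau': array([ 6.84617316e-04, -4.31136990e+01, -2.44475341e+01,  7.20423739e-02,
        4.83542110e-02, -2.89476134e-05]), 'tool_pos': array([223.04523561, 475.28975676, 234.74808867]), 'tcp_rot': array([-1.57068810e+00, -1.09804241e-05, -4.38789207e-01]), 'contact_force': array([0.67061951, 0.77316507, 0.15963448]), 'moment': array([ 0.01934453,  0.00375174, -0.01009157]), 'grip_width': 91.74192468104361}
```

```bash
python3 -c "
import cv2
a=cv2.imread('pics/top1.png')[130:310,110:510]; cv2.imwrite('pics/t1.png',cv2.resize(a,(800,360),interpolation=cv2.INTER_CUBIC))
a=cv2.imread('pics/side1.png')[130:370,130:490]; cv2.imwrite('pics/s1.png',cv2.resize(a,(800,533),interpolation=cv2.INTER_CUBIC))
"
```

```text
(no output)
```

View pics/t1.png

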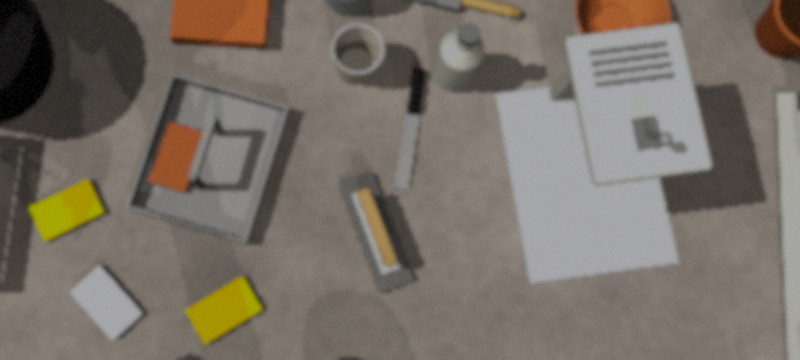

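View pics/s1.png

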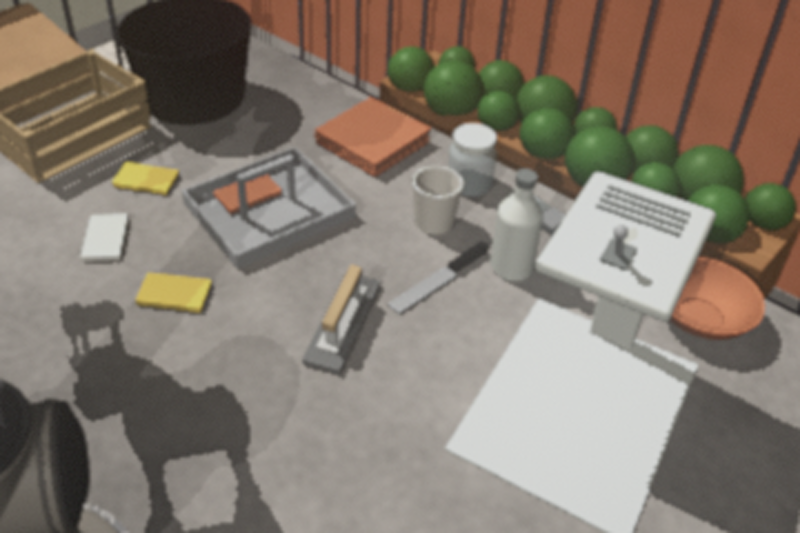

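```bash
cat > fit.py <<'E'
from h import *
from scipy.optimize import minimize
def box(x0,x1,y0,y1,z0,z1): return np.array([[x,y,z] for x in(x0,x1) for y in(y0,y1) for z in(z0,z1)],float)
M={'tray':[box(-110,110,-95,95,0,30),box(-50,50,-6,6,79,93),box(-50,-40,-6,6,0,93),box(40,50,-6,6,0,93)],
'float':[box(-90,90,-28,28,0,12),box(-60,60,-10,10,44,62),box(-52,-42,-8,8,0,50),box(42,52,-8,8,0,50)],
'lamp':[box(-135,165,-115,115,0,4),box(141,163,-30,30,0,250),box(-35,160,-75,75,245,265)],
'tile':[box(-50,50,-30,30,0,12)],'tile_file':[box(-105.5,89.5,-12,12,0,20)]}
S=4
def sil(c,name,p,z=0):
    m=np.zeros((420*S,560*S),np.uint8);a=p[2];R=np.array([[np.cos(a),-np.sin(a),0],[np.sin(a),np.cos(a),0],[0,0,1]])
    for b in M[name]:
        q=proj(c,b@R.T+[p[0],p[1],z]);cv2.fillConvexPoly(m,cv2.convexHull(((q+.5)*S).astype(np.int32)),255)
    return cv2.resize(m,(560,420),interpolation=cv2.INTER_AREA)/255.
def fit(cs,name,p0,z=0,guess=60):
    ms=[]
    for c in cs:
        best=None
        for r in vision.regions_of(c,name):
            m=r['mask'];s=sil(c,name,p0,z);ov=np.minimum(m,s).sum()/max(1,np.maximum(m,s).sum())
            if ov>.2 and (best is None or ov>best[0]): best=(ov,m)
        if best: ms.append((c,cv2.GaussianBlur(best[1].astype(np.float32),(0,0),1)))
    def f(p):
        e=0
        for c,m in ms:
            s=cv2.GaussianBlur(sil(c,name,p,z),(0,0),1);e+=1-np.minimum(m,s).sum()/np.maximum(m,s).sum()
        return e/max(1,len(ms))
    if not ms: return None
    r=None
    sx=np.array([[0,0,0],[25,0,0],[0,25,0],[0,0,.15]])+p0
    r=minimize(f,p0,method='Nelder-Mead',options=dict(initial_simplex=sx,xatol=.1,fatol=1e-5,maxiter=300))
    r=minimize(f,r.x,method='Nelder-Mead',options=dict(initial_simplex=r.x+np.array([[0,0,0],[5,0,0],[0,5,0],[0,0,.05]]),xatol=.05,fatol=1e-6))
    return np.r_[r.x.round(3),round(r.fun,3),len(ms)]
def over(c,items,fn,crop,sc):
    im=cv2.cvtColor(c['img'],cv2.COLOR_RGB2BGR)
    x0,x1,y0,y1=crop;im=cv2.resize(im[y0:y1,x0:x1],None,fx=sc,fy=sc,interpolation=cv2.INTER_CUBIC)
    for name,p,z in items:
        a=p[2];R=np.array([[np.cos(a),-np.sin(a),0],[np.sin(a),np.cos(a),0],[0,0,1]])
        for b in M[name]:
            q=(proj(c,b@R.T+[p[0],p[1],z])+.5-[x0,y0])*sc
            for i in range(8):
                for j in (1,2,4):
                    if not i&j: cv2.line(im,tuple(map(int,q[i])),tuple(map(int,q[i|j])),(255,0,255),1)
    cv2.imwrite('pics/'+fn+'.png',im)
E
cat > b.py <<'E'
from fit import *
P0={'tray':(611,280,-.33),'float':(505,30,.3),'lamp':(610,-275,.1),'tile_file':(670,-17,-.15)}
t=vision.capture('top');s=vision.capture('side')
it=[]
for k,p in P0.items():
    r=fit([t,s],k,np.array(p));rt=fit([t],k,np.array(p));rs=fit([s],k,np.array(p));print(k,r,rt,rs); it.append((k,r[:3],0))
r=fit([t,s],'tile',np.array((602,342,-.33)),4);print('tile',r);it.append(('tile',r[:3],4))
over(t,it,'t2',(110,510,130,310),2);over(s,it,'s2',(230,490,150,370),3)
E
python3 b.py
```

```text
tray [ 6.07695e+02  2.93423e+02 -2.12000e-01  1.33000e-01  2.00000e+00] [ 6.08017e+02  2.93454e+02 -2.17000e-01  1.43000e-01  1.00000e+00] [ 6.08526e+02  2.92737e+02 -2.04000e-01  1.22000e-01  1.00000e+00]
float [5.13941e+02 3.13050e+01 4.31000e-01 4.90000e-02 2.00000e+00] [5.13836e+02 3.14500e+01 4.31000e-01 2.70000e-02 1.00000e+00] [5.16534e+02 3.13690e+01 4.16000e-01 5.50000e-02 1.00000e+00]
lamp [ 6.08515e+02 -2.90492e+02  2.06000e-01  2.20000e-02  2.00000e+00] [ 6.07451e+02 -2.89216e+02  2.14000e-01  2.30000e-02  1.00000e+00] [ 6.08623e+02 -2.90736e+02  2.05000e-01  1.80000e-02  1.00000e+00]
tile_file [ 6.86844e+02 -1.38850e+01 -9.50000e-02  2.76000e-01  2.00000e+00] [ 6.86796e+02 -1.37860e+01 -1.05000e-01  1.83000e-01  1.00000e+00] [ 6.84736e+02 -1.43280e+01 -4.20000e-02  3.43000e-01  1.00000e+00]
tile [ 6.07030e+02  3.43092e+02 -2.94000e-01  2.22000e-01  2.00000e+00]
```

View pics/t2.png

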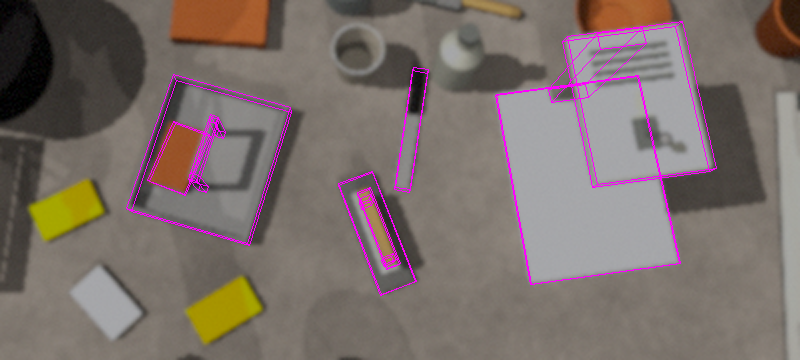

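View pics/s2.png

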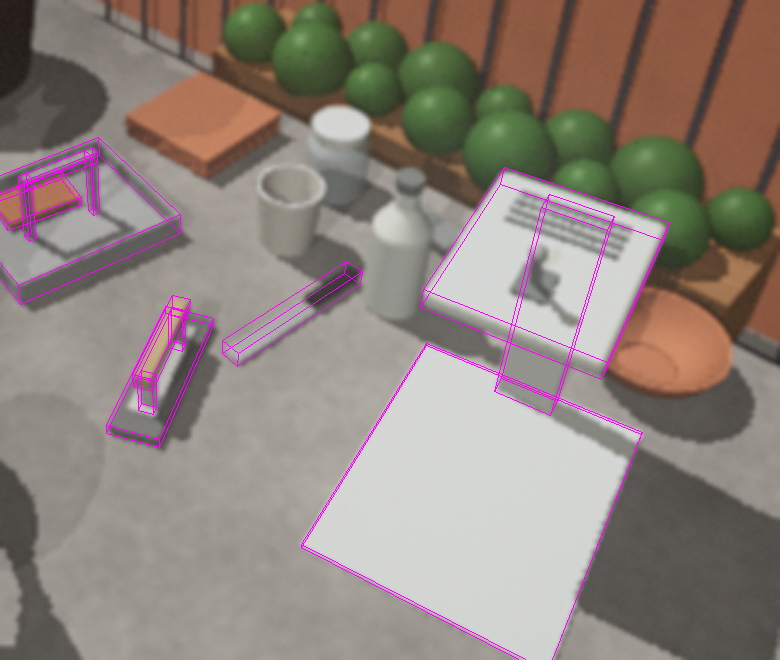

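Seen so far (4 pictures viewed):
- **Float:** one only, at top px (297,247).
- **Tray:** one only, at (219,210).
- **Tile look-alikes:** two yellow (144,235) and (222,285), one white (164,281), and a large terracotta slab at (220,140). The one meant is the small terracotta tile inside the tray, at (199,209).
- **Model fits:** they overlay well in both views, and those zoomed crops serve as the close check of the choice.

I'll go to the float now, turning first and then moving across.

Emit:
arm_command([
  [0,0,0,-8.3],
  [0,0,0,-8.3],
  [0,0,0,-8.3],
  [0,0,0,-8.3],
  [0,0,0,-8.3],
], claw=0)

```text
time: 2.6
tool_pos: [223.0, 475.3, 234.7]
tcp_rot: [-1.571, -0.0, 0.292]
contact_force: [-0.4, 0.3, 0.1]
grip_width: 91.7
```

Emit:
arm_command([
  [0,0,0,-8.3],
  [0.0066,0.009,-0.0437,0],
  [0.0066,0.009,-0.0437,0],
  [0.0066,0.009,-0.0437,0],
  [0.0066,0.009,-0.0437,0],
])

```text
time: 3.1
tool_pos: [320.6, 326.1, 198.6]
tcp_rot: [-1.571, -0.001, 0.431]
contact_force: [1.3, 0.2, -0.1]
grip_width: 91.9
```

Emit:
arm_command([
  [0.0066,0.009,-0.0437,0],
  [0.0066,0.009,-0.0437,0],
  [0.0066,0.009,-0.0437,0],
  [0.0066,0.009,-0.0437,0],
  [0.0066,0.009,-0.0437,0],
])

```text
time: 3.6
tool_pos: [442.0, 141.0, 153.6]
tcp_rot: [-1.571, -0.001, 0.43]
contact_force: [1.3, 0.6, -0.3]
grip_width: 91.9
```

Emit:
arm_command([
  [0.0066,0.009,-0.0437,0],
  [0.0066,0.009,-0.0437,0],
  [0.0066,0.009,-0.0437,0],
  [0,0,0,0],
  [0,0,0,0],
])

```text
time: 4.1
tool_pos: [513.7, 31.1, 126.3]
tcp_rot: [-1.57, 0.001, 0.428]
contact_force: [-0.7, -0.2, 0.6]
grip_width: 91.4
```

Emit:
arm_command([
  [0,0.025,0,0],
  [0,0.025,0,0],
  [0,0.02,0,0],
  [0,0.014,0,0],
  [0,0,0,0],
])

```text
time: 4.6
tool_pos: [512.0, 33.3, 41.5]
tcp_rot: [-1.569, 0.003, 0.432]
contact_force: [-0.6, 0.5, 0.8]
grip_width: 91.8
```

Emit:
arm_command([
  [0,0,0,0],
  [0,0,0,0],
  [0,0,0,0],
  [0,0,0,0],
  [0,0,0,0],
], claw=255)

```text
time: 5.1
tool_pos: [514.0, 31.8, 43.1]
tcp_rot: [-1.571, -0.001, 0.43]
contact_force: [0.2, -0.5, -0.0]
grip_width: 56.3
```

Emit:
arm_command([
  [0,0,0,0],
  [0,0,0,0],
  [0,0,0,0],
  [0,0,0,0],
  [0,0,0,0],
])

```text
time: 5.6
tool_pos: [513.8, 31.7, 42.7]
tcp_rot: [-1.571, -0.0, 0.43]
contact_force: [0.9, -0.8, -0.2]
grip_width: 19.8
```

Emit:
arm_command([
  [0,-0.015,0,0],
  [0,-0.025,0,0],
  [0,-0.025,0,0],
  [0,-0.025,0,0],
  [0,-0.02,0,0],
])

```text
time: 6.1
tool_pos: [513.8, 31.8, 153.9]
tcp_rot: [-1.571, -0.0, 0.43]
contact_force: [-0.2, 0.0, -1.6]
grip_width: 20.0
```

Emit:
arm_command([
  [0,0,0,7.36],
  [0,0,0,7.36],
  [0,0,0,7.36],
  [0,0,0,7.36],
  [0,0,0,7.36],
])

```text
time: 6.6
tool_pos: [513.5, 31.8, 152.4]
tcp_rot: [-1.571, 0.001, -0.217]
contact_force: [0.0, 0.1, -0.5]
grip_width: 19.5
```

Emit:
arm_command([
  [0.004,0,0.02,0],
  [0.005,0,0.03,0],
  [0.005,0,0.03,0],
  [0.005,0,0.03,0],
  [0.005,0,0.03,0],
])

```text
time: 7.1
tool_pos: [566.7, 164.7, 152.3]
tcp_rot: [-1.571, 0.001, -0.212]
contact_force: [-0.1, -0.8, -1.5]
grip_width: 19.7
```

Emit:
arm_command([
  [0.005,0,0.03,0],
  [0.005,0,0.03,0],
  [0.003,0,0.024,0],
  [0,0,0,0],
  [0,0,0,0],
])

```text
time: 7.6
tool_pos: [596.5, 243.1, 151.9]
tcp_rot: [-1.572, 0.001, -0.211]
contact_force: [0.6, -0.3, -1.6]
grip_width: 19.7
```

```bash
cat > c.py <<'E'
from fit import *
o=bot.get_obs();print(o['time'],o['tool_pos'].round(1),o['tcp_rot'].round(3),o['contact_force'].round(1),o['grip_width'])
t=vision.capture('top');s=vision.capture('side')
r=fit([t,s],'tray',np.array((608,293,-.212)));print('tray',r)
z=o['tool_pos'][2]-42.7
f=fit([t,s],'float',np.array((*o['tool_pos'][:2],-.212)),z);print('float',f)
over(t,[('tray',(608,293.3,-.212),0),('float',(*o['tool_pos'][:2],-.212),z)],'t3',(140,340,140,290),4)
E
python3 c.py
```

```text
7.6 [596.5 243.1 151.9] [-1.572e+00  1.000e-03 -2.110e-01] [ 0.6 -0.3 -1.6] 19.74313417706971
tray [ 6.08208e+02  2.95366e+02 -2.04000e-01  3.32000e-01  1.00000e+00]
float [ 5.95765e+02  2.41766e+02 -2.11000e-01  2.61000e-01  1.00000e+00]
```

View pics/t3.png

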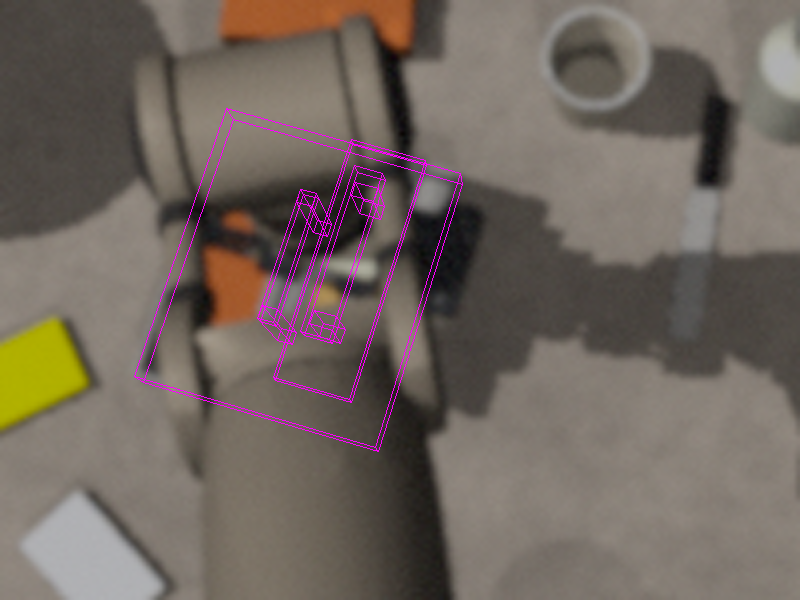

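The picture shows the arm hiding most of the tray. The float's tan bar is in the fingers at px (325,297), to the right of the tray's bar as planned. I'll lower it in now.

Emit:
arm_command([
  [0,0.025,0,0],
  [0,0.025,0,0],
  [0,0.025,0,0],
  [0,0.015,0,0],
  [0,0.01,0,0],
])

```text
time: 8.4
tool_pos: [596.8, 242.5, 51.6]
tcp_rot: [-1.571, 0.001, -0.212]
contact_force: [0.0, 0.1, -1.7]
grip_width: 19.6
```

Emit:
arm_command([
  [0,0.003,0,0],
  [0,0.002,0,0],
  [0,0,0,0],
  [0,0,0,0],
])

```text
time: 8.8
tool_pos: [597.6, 243.2, 48.7]
tcp_rot: [-1.57, -0.002, -0.212]
contact_force: [-0.1, 0.2, -0.8]
grip_width: 19.8
```

```bash
cat > d.py <<'E'
from h import *
o=bot.get_obs();print(o['time'],o['tool_pos'].round(1),o['tcp_rot'].round(3),o['contact_force'].round(1),o['moment'].round(2))
s=vision.capture('side');cv2.imwrite('pics/s4.png',cv2.resize(cv2.cvtColor(s['img'],cv2.COLOR_RGB2BGR)[20:300,150:420],None,fx=2.1,fy=2.1,interpolation=cv2.INTER_CUBIC))
p=o['tool_pos']
for z in range(0,500,50): print(z,((proj(s,[p[0],p[1],z])[0]-[150,20])*2.1).round())
E
python3 d.py
```

```text
8.8 [597.6 243.2  48.7] [-1.57  -0.002 -0.212] [-0.1  0.2 -0.8] [-0.   -0.02  0.02]
0 [226. 445.]
50 [225. 423.]
100 [224. 399.]
150 [222. 375.]
200 [221. 349.]
250 [219. 322.]
300 [218. 294.]
350 [216. 264.]
400 [214. 233.]
450 [212. 200.]
```

View pics/s4.png

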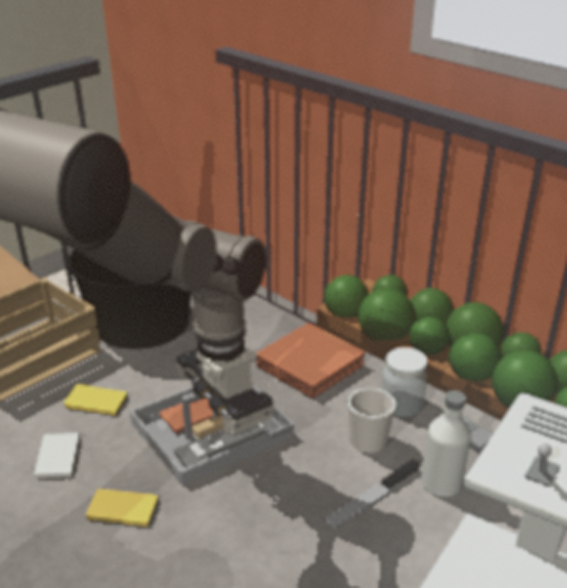

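The side view shows the float's sole inside the tray at px (215,430), with the fingers on its bar. I'll lower it the last millimetres.

Emit:
arm_command([
  [0,0.0015,0,0],
  [0,0.0015,0,0],
  [0,0,0,0],
  [0,0,0,0],
])

```text
time: 9.25
tool_pos: [597.5, 243.1, 46.7]
tcp_rot: [-1.57, -0.002, -0.212]
contact_force: [-4.2, -0.6, 8.9]
grip_width: 19.7
```

Emit:
arm_command([
  [0,0,0,0],
  [0,0,0,0],
  [0,0,0,0],
  [0,0,0,0],
  [0,0,0,0],
], claw=160)

```text
time: 9.75
tool_pos: [597.0, 243.0, 44.6]
tcp_rot: [-1.571, 0.0, -0.212]
contact_force: [0.5, -0.8, -0.4]
grip_width: 34.3
```

Emit:
arm_command([
  [0,-0.02,0,0],
  [0,-0.03,0,0],
  [0,-0.035,0,0],
  [0,-0.035,0,0],
  [0,-0.03,0,0],
])

```text
time: 10.25
tool_pos: [597.3, 243.0, 196.7]
tcp_rot: [-1.57, -0.001, -0.212]
contact_force: [0.3, 1.0, -0.1]
grip_width: 34.4
```

Emit:
arm_command([
  [0,-0.03,-0.05,0],
  [0,-0.03,-0.05,0],
  [0,-0.03,-0.05,0],
  [0,0,-0.05,0],
  [0,0,0,0],
])

```text
time: 10.75
tool_pos: [559.0, 63.3, 273.1]
tcp_rot: [-1.572, -0.002, -0.217]
contact_force: [-0.7, 1.0, -0.4]
grip_width: 34.0
```

```bash
cat > e.py <<'E'
from fit import *
o=bot.get_obs();print(o['time'],o['tool_pos'].round(1),o['tcp_rot'].round(3))
t=vision.capture('top');s=vision.capture('side')
it=[]
for k,p,z in (('tray',(608,293,-.212),0),('float',(597,243,-.212),4),('tile',(607,343,-.29),4)):
    r=fit([t,s],k,np.array(p),z);print(k,r)
    if r is not None: it.append((k,r[:3],z))
over(s,it,'s5',(190,310,170,270),5);over(t,it,'t5',(150,280,140,260),5)
E
python3 e.py
```

```text
10.75 [559.   63.3 273.1] [-1.572 -0.002 -0.217]
tray [ 6.08586e+02  2.94005e+02 -2.14000e-01  3.81000e-01  2.00000e+00]
float [ 5.98246e+02  2.41861e+02 -2.27000e-01  1.38000e-01  2.00000e+00]
tile [ 6.07669e+02  3.44522e+02 -2.23000e-01  1.82000e-01  2.00000e+00]
```

View pics/s5.png

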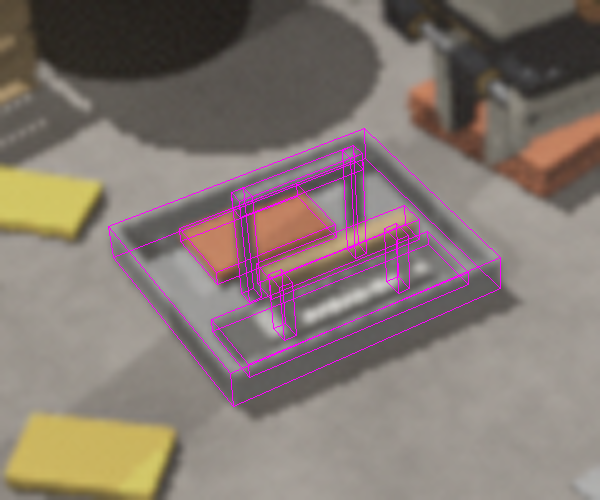

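The side crop (7 viewed) shows the float seated in the free half, with its bar from (265,270) to (415,215). The tile is in its own half, and the model outlines match. Next I'll move over the tray's handle.

Emit:
arm_command([
  [0,0.015,0.047,0],
  [0,0.015,0.047,0],
  [0,0.015,0.047,0],
  [0,0.015,0.047,0],
  [0,0.015,0.047,0],
])

```text
time: 11.65
tool_pos: [608.7, 300.9, 195.9]
tcp_rot: [-1.571, 0.0, -0.211]
contact_force: [0.5, -0.7, -0.5]
grip_width: 34.1
```

Emit:
arm_command([
  [0,0.02,0,0],
  [0,0,0,0],
  [0,0,0,0],
])

```text
time: 11.95
tool_pos: [608.6, 298.2, 176.7]
tcp_rot: [-1.572, 0.001, -0.211]
contact_force: [-0.3, -0.1, 0.5]
grip_width: 34.2
```

Emit:
arm_command([
  [0,0.015,-0.0045,0],
  [0,0.025,0,0],
  [0,0.025,0,0],
  [0,0.02,0,0],
  [0,0.01,0,0],
])

```text
time: 12.45
tool_pos: [608.1, 292.5, 81.8]
tcp_rot: [-1.571, 0.0, -0.213]
contact_force: [0.8, 0.2, 0.3]
grip_width: 34.2
```

Emit:
arm_command([
  [0,0.0045,0,0],
  [0,0,0,0],
  [0,0,0,0],
])

```text
time: 12.75
tool_pos: [608.8, 293.8, 78.9]
tcp_rot: [-1.57, -0.002, -0.212]
contact_force: [-0.4, -0.0, 0.5]
grip_width: 34.3
```

Emit:
arm_command([
  [0,0,0,0],
  [0,0,0,0],
  [0,0,0,0],
  [0,0,0,0],
  [0,0,0,0],
], claw=255)

```text
time: 13.25
tool_pos: [608.2, 294.2, 77.9]
tcp_rot: [-1.57, -0.001, -0.212]
contact_force: [0.0, 2.4, 2.1]
grip_width: 11.7
```

Emit:
arm_command([
  [0,-0.005,0,0],
  [0,-0.01,0,0],
  [0,-0.015,0,0],
  [0,-0.015,0,0],
  [0,-0.015,0,0],
])

```text
time: 13.75
tool_pos: [608.0, 293.5, 138.8]
tcp_rot: [-1.571, -0.0, -0.212]
contact_force: [-0.1, 0.4, -7.0]
grip_width: 11.9
```

Emit:
arm_command([
  [0,-0.01,0,0],
  [0,0,0,0],
  [0,0,0,0],
  [0,0,0,0],
])

```text
time: 14.15
tool_pos: [607.4, 293.4, 146.3]
tcp_rot: [-1.572, 0.002, -0.212]
contact_force: [-0.3, 0.3, -7.1]
grip_width: 11.8
```

```bash
cat > f.py <<'E'
from fit import *
o=bot.get_obs();p=o['tool_pos'];print(o['time'],p.round(1),o['tcp_rot'].round(3),o['contact_force'].round(1),o['moment'].round(2))
s=vision.capture('side');z=p[2]-77.5
over(s,[('tray',(p[0],p[1],-.213),z)],'s6',(190,320,130,270),4)
E
python3 f.py
```

```text
14.15 [607.4 293.4 146.3] [-1.572  0.002 -0.212] [-0.3  0.3 -7.1] [-0.04 -0.04 -0.02]
```

View pics/s6.png

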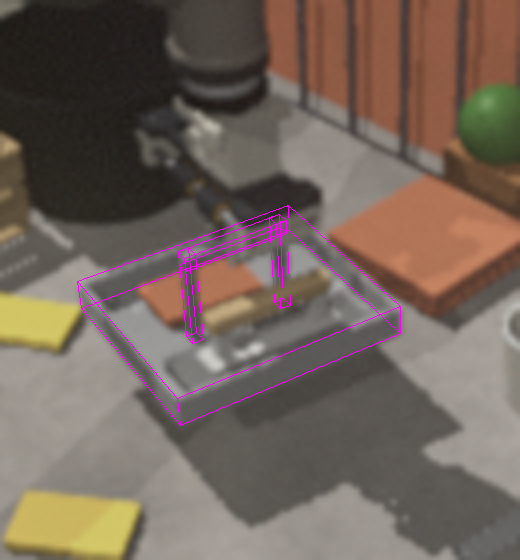

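The tray hangs level with the float and tile in it (8 viewed). I'll carry it to mid-way, turn it there, then go on.

Emit:
arm_command([
  [0,0,-0.008,0],
  [0.001,0,-0.016,0],
  [0.001,0,-0.024,0],
  [0.001,0,-0.03,0],
  [0.0015,0,-0.032,0],
])

```text
time: 14.7
tool_pos: [588.6, 184.0, 147.0]
tcp_rot: [-1.571, 0.001, -0.211]
contact_force: [-0.1, -0.5, -7.5]
grip_width: 11.7
```

Emit:
arm_command([
  [0.0015,0,-0.032,0],
  [0.0015,0,-0.032,0],
  [0.0015,0,-0.032,0],
  [0.0015,0,-0.032,0],
  [0.0015,0,-0.03,0],
])

```text
time: 15.2
tool_pos: [562.6, 27.3, 147.3]
tcp_rot: [-1.571, 0.0, -0.212]
contact_force: [-0.2, 0.1, -8.2]
grip_width: 11.3
```

Emit:
arm_command([
  [0.001,0,-0.024,0],
  [0,0,-0.016,0],
  [0,0,-0.008,0],
  [0,0,0,-2],
  [0,0,0,-4],
])

```text
time: 15.7
tool_pos: [554.2, -17.7, 147.4]
tcp_rot: [-1.57, -0.0, -0.105]
contact_force: [-0.5, 0.2, -7.0]
grip_width: 11.3
```

Emit:
arm_command([
  [0,0,0,-5],
  [0,0,0,-5],
  [0,0,0,-4],
  [0,0,0,-3],
  [0,0,0,-1],
])

```text
time: 16.2
tool_pos: [554.2, -17.2, 147.4]
tcp_rot: [-1.57, -0.0, 0.209]
contact_force: [0.5, -0.1, -6.9]
grip_width: 12.1
```

Emit:
arm_command([
  [0,0,0,0],
  [0,0,0,0],
])

```text
time: 16.4
tool_pos: [554.2, -17.7, 147.4]
tcp_rot: [-1.571, 0.0, 0.206]
contact_force: [-0.8, -0.6, -6.9]
grip_width: 11.6
```

Emit:
arm_command([
  [-0.01,0,-0.004,0],
  [-0.02,0,-0.008,0],
  [-0.025,0,-0.012,0],
  [-0.023,0,-0.018,0],
  [-0.018,0,-0.023,0],
])

```text
time: 16.9
tool_pos: [471.4, -101.5, 147.4]
tcp_rot: [-1.57, 0.001, 0.207]
contact_force: [0.9, -0.9, -8.1]
grip_width: 11.9
```

Emit:
arm_command([
  [-0.008,0,-0.026,0],
  [-0.004,0,-0.026,0],
  [0,0,-0.026,0],
  [0,0,-0.026,0],
  [0,0,-0.026,0],
])

```text
time: 17.4
tool_pos: [487.9, -232.3, 147.5]
tcp_rot: [-1.571, 0.0, 0.206]
contact_force: [1.1, 0.5, -7.5]
grip_width: 12.1
```

Emit:
arm_command([
  [0,0,-0.026,0],
  [0,0,-0.022,0],
  [0,0,-0.018,0],
  [0,0,-0.012,0],
  [0,0,-0.005,0],
])

```text
time: 17.9
tool_pos: [505.2, -313.4, 147.2]
tcp_rot: [-1.571, 0.0, 0.206]
contact_force: [0.5, 0.6, -8.5]
grip_width: 11.8
```

Emit:
arm_command([
  [0,0,0,0],
  [0,0,0,0],
])

```text
time: 18.1
tool_pos: [505.4, -311.4, 147.2]
tcp_rot: [-1.57, 0.0, 0.207]
contact_force: [0.5, 0.7, -6.9]
grip_width: 11.8
```

```bash
cat > g.py <<'E'
from fit import *
o=bot.get_obs();p=o['tool_pos'];print(o['time'],p.round(1),o['tcp_rot'].round(3),o['contact_force'].round(1),o['moment'].round(2))
a=.206;d=p[:2]-[608.5,-290.5];print('in lamp',d@[np.cos(a),np.sin(a)],d@[-np.sin(a),np.cos(a)])
s=vision.capture('side');z=p[2]-77.5
over(s,[('tray',(p[0],p[1],.206),z),('lamp',(608.5,-290.5,.206),0)],'s7',(260,500,110,380),2.2)
E
python3 g.py
```

```text
18.1 [ 505.4 -311.4  147.2] [-1.57   0.     0.207] [ 0.5  0.7 -6.9] [0.13 0.01 0.04]
in lamp -105.2273620978975 0.6869630222585424
```

View pics/s7.png

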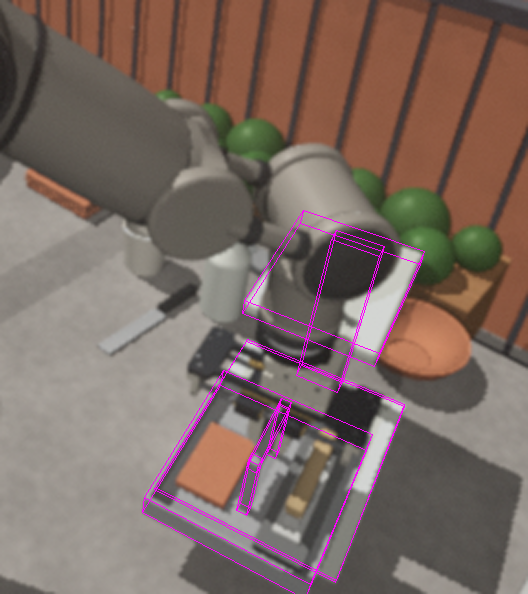

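The tray is level in front of the lamp at lamp (-105, 1) (9 viewed). The tool can only stay vertical, so it can't get under the head. I'll set the tray on the front of the plate and slide it in with a flat two-finger push.

Emit:
arm_command([
  [0,0.015,0,0],
  [0,0.02,0,0],
  [0,0.013,0,0],
  [0,0.008,0,0],
  [0,0.004,0,0],
])

```text
time: 18.65
tool_pos: [505.6, -311.8, 86.7]
tcp_rot: [-1.57, 0.001, 0.207]
contact_force: [-0.3, 0.5, -7.2]
grip_width: 11.8
```

Emit:
arm_command([
  [0,0.002,0,0],
  [0,0.002,0,0],
  [0,0,0,0],
])

```text
time: 18.95
tool_pos: [505.9, -312.4, 83.7]
tcp_rot: [-1.571, -0.0, 0.207]
contact_force: [-0.5, 0.1, -8.2]
grip_width: 11.8
```

Emit:
arm_command([
  [0,0.001,0,0],
  [0,0.001,0,0],
  [0,0,0,0],
])

```text
time: 19.25
tool_pos: [505.9, -312.4, 81.9]
tcp_rot: [-1.571, -0.001, 0.207]
contact_force: [0.3, 1.2, -4.2]
grip_width: 11.6
```

Emit:
arm_command([
  [0,0.001,0,0],
  [0,0,0,0],
])

```text
time: 19.45
tool_pos: [505.9, -312.4, 81.9]
tcp_rot: [-1.572, -0.001, 0.207]
contact_force: [-3.1, 2.2, 4.6]
grip_width: 12.1
```

Emit:
arm_command([
  [0,0,0,0],
  [0,0,0,0],
  [0,0,0,0],
  [0,0,0,0],
], claw=160)

```text
time: 19.85
tool_pos: [505.9, -312.4, 80.4]
tcp_rot: [-1.571, -0.0, 0.207]
contact_force: [-0.2, -0.0, -0.5]
grip_width: 33.6
```

Emit:
arm_command([
  [0,-0.015,0,0],
  [0,-0.025,0,0],
  [0,-0.03,0,0],
  [0,-0.03,0,0],
  [-0.01,-0.02,0,0],
])

```text
time: 20.35
tool_pos: [497.0, -314.6, 202.6]
tcp_rot: [-1.573, -0.002, 0.208]
contact_force: [0.3, 0.2, 0.7]
grip_width: 34.0
```

Emit:
arm_command([
  [-0.035,0,0,0],
  [-0.035,0,0,0],
  [-0.035,0,0,0],
  [-0.035,0,0,0],
  [0,0,0,0],
], claw=0)

```text
time: 20.85
tool_pos: [355.9, -343.6, 200.5]
tcp_rot: [-1.57, 0.001, 0.204]
contact_force: [-0.0, 1.5, 0.1]
grip_width: 69.7
```

```bash
cat > k.py <<'E'
from fit import *
import sys
L=np.array([608.5,-290.5]);a=.206;R=np.array([[np.cos(a),np.sin(a)],[-np.sin(a),np.cos(a)]])
o=bot.get_obs();p=o['tool_pos'];print(o['time'],p.round(1),o['tcp_rot'].round(3),'tool in lamp',R@(p[:2]-L))
t=vision.capture('top');s=vision.capture('side');g=float(sys.argv[1])
it=[('lamp',(*L,a),0)]
for k,l,z in (('tray',(g,0),4),('float',(g,-50),8),('tile',(g,50),8)):
    for n,cs in (('both',[t,s]),('side',[s])):
        r=fit(cs,k,np.r_[L+R.T@l,a],z)
        if r is not None: print(k,n,'in lamp',(R@(r[:2]-L)).round(1),'yaw',round(r[2]-a,3),'err',r[3],r[4])
    if r is not None: it.append((k,r[:3],z))
over(s,it,'s_'+sys.argv[2],(260,500,110,380),2.2);over(t,it,'t_'+sys.argv[2],(330,500,140,340),3)
E
python3 k.py -105 k1
```

```text
20.85 [ 355.9 -343.6  200.5] [-1.57e+00  1.00e-03  2.04e-01] tool in lamp [-258.1455683    -0.28391496]
tray both in lamp [-105.1   -1. ] yaw 0.001 err 0.524 2.0
tray side in lamp [-105.    -1.3] yaw 0.002 err 0.676 1.0
float both in lamp [-104.2  -54.7] yaw -0.004 err 0.382 2.0
float side in lamp [-105.7  -53.8] yaw 0.016 err 0.601 1.0
tile both in lamp [-118.3   46.3] yaw 0.007 err 0.41 1.0
tile side in lamp [-118.3   46.3] yaw 0.007 err 0.41 1.0
```

Emit:
arm_command([
  [0,0.03,0,0],
  [0,0.04,0,0],
  [0,0.04,0,0],
  [0,0.035,0,0],
  [0,0.022,0,0],
])

```text
time: 21.9
tool_pos: [358.3, -342.0, 30.9]
tcp_rot: [-1.568, 0.001, 0.207]
contact_force: [-1.0, 1.1, 0.1]
grip_width: 92.0
```

Emit:
arm_command([
  [0,0.01,0,0],
  [0.005,0,0,0],
  [0.008,0,0,0],
  [0.008,0,0,0],
  [0.005,0,0,0],
])

```text
time: 22.4
tool_pos: [385.9, -338.1, 24.6]
tcp_rot: [-1.573, -0.001, 0.208]
contact_force: [-0.3, -0.1, 0.3]
grip_width: 92.0
```

Emit:
arm_command([
  [0.003,0,0,0],
  [0.003,0,0,0],
  [0.003,0,0,0],
  [0.003,0,0,0],
  [0.003,0,0,0],
])

```text
time: 22.9
tool_pos: [398.1, -334.7, 23.8]
tcp_rot: [-1.57, 0.002, 0.207]
contact_force: [-6.8, -1.4, 4.5]
grip_width: 91.8
```

Emit:
arm_command([
  [0.005,0,0,0],
  [0.007,0,0,0],
  [0.008,0,0,0],
  [0.008,0,0,0],
  [0.008,0,0,0],
])

```text
time: 23.4
tool_pos: [433.3, -327.3, 23.7]
tcp_rot: [-1.57, 0.002, 0.207]
contact_force: [-6.2, -1.8, 5.6]
grip_width: 91.9
```

Emit:
arm_command([
  [0.008,0,0,0],
  [0.008,0,0,0],
  [0.008,0,0,0],
  [0.005,0,0,0],
  [0.003,0,0,0],
])

```text
time: 23.9
tool_pos: [464.8, -320.7, 23.7]
tcp_rot: [-1.57, 0.002, 0.207]
contact_force: [-6.3, -0.7, 5.9]
grip_width: 91.6
```

```bash
python3 k.py -30 k2
```

```text
23.9 [ 464.8 -320.7   23.7] [-1.57   0.002  0.207] tool in lamp [-1.46827089e+02 -1.31306956e-01]
tray both in lamp [-24.9   0.7] yaw 0.014 err 0.611 1.0
float both in lamp [-21.7 -53.2] yaw 0.004 err 0.599 2.0
float side in lamp [-17.5 -53.8] yaw 0.021 err 0.592 1.0
tile both in lamp [-38.1  48.9] yaw 0.007 err 0.034 1.0
```

View pics/s_k2.png

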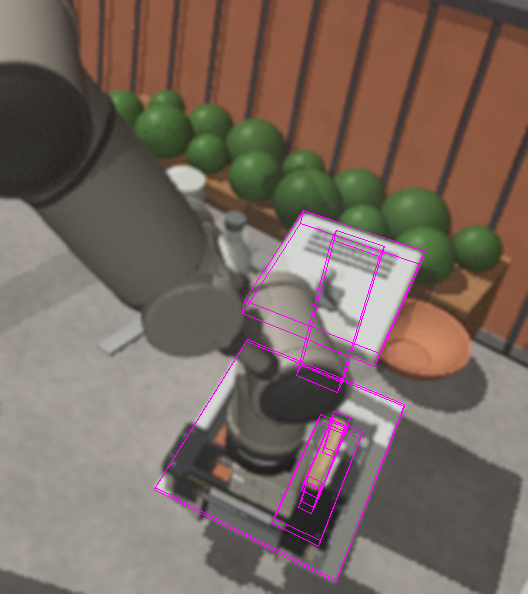

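The tile fit puts the tray at lamp x ≈ -25, square, with the tool 122 mm behind the tray's centre (10 viewed). I'll push the last 25 mm.

Emit:
arm_command([
  [0.005,0,0,0],
  [0.006,0,0,0],
  [0.006,0,0,0],
  [0.005,0,0,0],
  [0.003,0,0,0],
])

```text
time: 24.95
tool_pos: [489.9, -315.5, 23.3]
tcp_rot: [-1.57, 0.001, 0.207]
contact_force: [-5.3, -1.6, 4.4]
grip_width: 91.9
```

Emit:
arm_command([
  [0,0,0,0],
  [-0.01,0,0,0],
  [-0.03,0,0,0],
  [-0.04,0,0,0],
  [-0.04,0,0,0],
])

```text
time: 25.45
tool_pos: [371.5, -340.2, 23.3]
tcp_rot: [-1.572, -0.001, 0.208]
contact_force: [-0.5, -0.3, -1.0]
grip_width: 91.8
```

Emit:
arm_command([
  [0,-0.05,0,0],
  [0,-0.05,0,0],
  [0,-0.05,0,0],
  [0,-0.05,0,0],
  [0,-0.05,0,0],
], claw=255)

```text
time: 25.95
tool_pos: [372.2, -339.9, 275.6]
tcp_rot: [-1.572, -0.001, 0.207]
contact_force: [1.2, -0.4, -0.2]
grip_width: 56.3
```

Emit:
arm_command([
  [0,-0.05,0,0],
  [0,-0.03,0,0],
  [0,0,0,0],
])

```text
time: 26.25
tool_pos: [373.5, -341.4, 358.1]
tcp_rot: [-1.58, -0.006, 0.207]
contact_force: [-0.5, -0.8, -0.6]
grip_width: 33.0
```

```bash
python3 k.py 0 k3; python3 - <<'E'
from fit import *
s=vision.capture('side')
for r in vision.find_in(s,'toggle_tip'): print(r['confidence'],w(s,r['xyz']).round())
c,sn=np.cos(.206),np.sin(.206)
for th in (0,.1,.9):
    x=20+50*np.sin(th-.45);P=[608.5+x*c,-290.5+x*sn,268+50*np.cos(th-.45)];print(th,np.round(P),(proj(s,P)[0]))
cv2.imwrite('pics/tg.png',cv2.resize(cv2.cvtColor(s['img'],cv2.COLOR_RGB2BGR)[180:380,320:500],None,fx=3,fy=3,interpolation=cv2.INTER_CUBIC))
E
```

```text
26.25 [ 373.5 -341.4  358.1] [-1.58  -0.006  0.207] tool in lamp [-240.47614565   -1.7617075 ]
tray both in lamp [-1.6 -1.2] yaw 0.001 err 0.488 2.0
tray side in lamp [-1.5 -1.3] yaw 0.001 err 0.48 1.0
float both in lamp [  0.8 -54.3] yaw 0.004 err 0.324 2.0
float side in lamp [  1.6 -54.1] yaw 0.005 err 0.054 1.0
tile both in lamp [-11.3  48.6] yaw 0.035 err 0.116 2.0
tile side in lamp [-11.9  48.5] yaw 0.011 err 0.105 1.0
0.23 [ 594. -352.   15.]
0 [ 607. -291.  313.] [408.69297868 234.8536368 ]
0.1 [ 611. -290.  315.] [409.47701103 233.14048866]
0.9 [ 649. -282.  313.] [414.40071725 224.75015345]
```

View pics/s_k3.png

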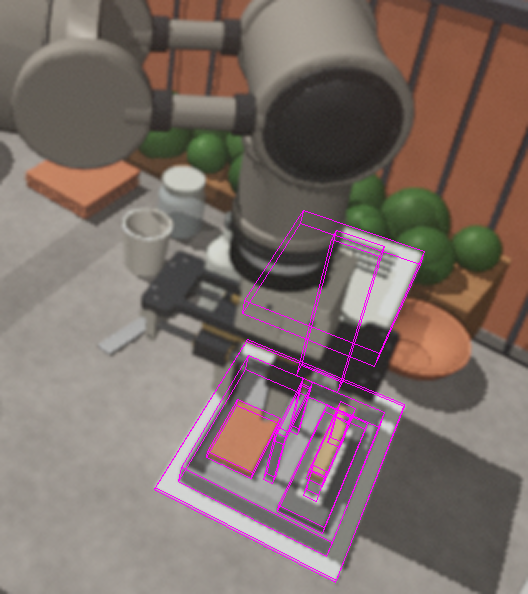

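The tray stands at lamp (-1.5, -1.2) and is square, with the float and tile in place (11 viewed). Next is the toggle, with the closed fingers.

Emit:
arm_command([
  [0.04,0.01,0,0],
  [0.04,0.015,0,0],
  [0.04,0.02,0,0],
  [0.02,0.011,0,0],
  [0,0,0,0],
])

```text
time: 27.4
tool_pos: [511.1, -309.9, 294.4]
tcp_rot: [-1.567, 0.002, 0.21]
contact_force: [0.3, 0.8, -0.1]
grip_width: 0.6
```

Emit:
arm_command([
  [0,0,0,0],
  [0,0,0,0],
])

```text
time: 27.6
tool_pos: [509.0, -312.0, 298.3]
tcp_rot: [-1.572, -0.001, 0.206]
contact_force: [0.1, 1.4, -0.4]
grip_width: 0.3
```

Emit:
arm_command([
  [0.02,0,0,0],
  [0.025,0,0,0],
  [0.02,0,0,0],
  [0.008,0,0,0],
  [0,0,0,0],
])

```text
time: 28.1
tool_pos: [581.0, -296.7, 297.8]
tcp_rot: [-1.571, -0.0, 0.207]
contact_force: [-0.7, 0.4, 0.4]
grip_width: 0.3
```

Emit:
arm_command([
  [0.006,0,0,0],
  [0.006,0,0,0],
  [0.006,0,0,0],
  [0.006,0,0,0],
  [0.006,0,0,0],
])

```text
time: 28.6
tool_pos: [610.7, -290.2, 297.6]
tcp_rot: [-1.571, -0.0, 0.207]
contact_force: [-1.4, -0.6, 0.9]
grip_width: 0.3
```

Emit:
arm_command([
  [0.005,0,0,0],
  [0.005,0,0,0],
  [0.004,0,0,0],
  [0.003,0,0,0],
  [0,0,0,0],
])

```text
time: 29.1
tool_pos: [625.5, -287.1, 296.8]
tcp_rot: [-1.569, 0.005, 0.206]
contact_force: [-9.1, -0.4, 0.8]
grip_width: 0.2
```

Emit:
arm_command([
  [0.002,0,0,0],
  [0,0,0,0],
])

```text
time: 29.3
tool_pos: [625.9, -287.0, 296.7]
tcp_rot: [-1.568, 0.008, 0.205]
contact_force: [-16.1, -0.9, 1.7]
grip_width: 0.4
```

Emit:
arm_command([
  [-0.02,0,0,0],
  [-0.04,0,0,0],
  [-0.05,0,0,0],
  [-0.05,0,0,0],
  [-0.05,0,0,0],
])

```text
time: 29.8
tool_pos: [422.3, -329.5, 297.4]
tcp_rot: [-1.572, -0.001, 0.208]
contact_force: [-0.2, -1.9, 0.6]
grip_width: 0.5
```

Emit:
arm_command([
  [0,0,0.05,0],
  [0,0,0.05,0],
  [0,0,0.05,0],
  [0,0,0.05,0],
  [0,0,0.05,0],
])

```text
time: 30.3
tool_pos: [371.9, -83.1, 297.7]
tcp_rot: [-1.571, -0.002, 0.206]
contact_force: [0.7, 0.3, -0.1]
grip_width: 0.2
```

Emit:
arm_command([
  [0,0,0.05,0],
  [0,0,0.05,0],
  [0,0,0,0],
  [0,0,0,0],
])

```text
time: 30.7
tool_pos: [351.9, 14.1, 297.9]
tcp_rot: [-1.571, -0.002, 0.211]
contact_force: [-0.2, -0.8, 0.3]
grip_width: 0.6
```

```bash
python3 k.py 0 k4; python3 - <<'E'
from fit import *
s=vision.capture('side');t=vision.capture('top')
for cc in (s,t):
  for r in vision.find_in(cc,'toggle_tip'): print(round(r['confidence'],2),w(cc,r['xyz']).round())
c,sn=np.cos(.206),np.sin(.206)
out=[]
for cc,(x0,y0) in ((s,(375,200)),(t,(415,160))):
    im=cv2.resize(cv2.cvtColor(cc['img'],cv2.COLOR_RGB2BGR)[y0:y0+70,x0:x0+65],None,fx=6,fy=6,interpolation=cv2.INTER_CUBIC)
    for th,col in ((0,(255,0,0)),(.6,(0,200,0)),(.9,(0,0,255))):
        for L in (0,50):
            x=20+L*np.sin(th-.45);q=(proj(cc,[608.5+x*c,-290.5+x*sn,268+L*np.cos(th-.45)])[0]+.5-[x0,y0])*6
            cv2.circle(im,tuple(map(int,q)),2,col,-1)
    out.append(im)
cv2.imwrite('pics/tg2.png',np.hstack(out))
E
```

```text
30.7 [351.9  14.1 297.9] [-1.571 -0.002  0.211] tool in lamp [-188.86056762  350.67909754]
tray both in lamp [-0.1 -1. ] yaw 0.0 err 0.446 2.0
tray side in lamp [-0.8 -0.9] yaw -0.002 err 0.359 1.0
float both in lamp [  0.5 -54.3] yaw -0.009 err 0.321 2.0
float side in lamp [  1.  -54.4] yaw 0.005 err 0.047 1.0
tile both in lamp [-11.1  48.8] yaw -0.012 err 0.032 1.0
0.53 [ 641. -286.  298.]
```

View pics/tg2.png

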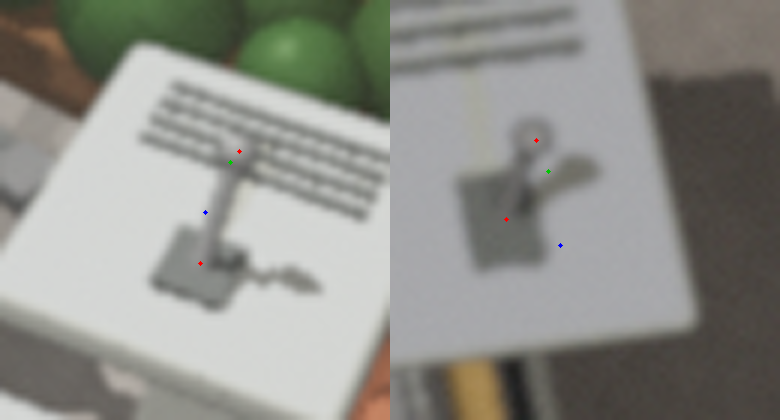

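The crop (12 viewed) shows the toggle's ball on the red "0.9 rad" mark in both views: (239,150) in the side half and (536,140) in the top half. I'll hand in now.

```bash
python3 -c "
from plant import job
print(job.close_job())"
```

```text
the job is handed in; nothing more can be done
None
```

The job is handed in at about 31 s of the 72 s: the tray stands on the lamp's foot plate with float and tile in it, and the toggle is on. No verdict was reported.

**What I did**
- I set the float in the tray's empty half and lifted the loaded tray level by its handle. I carried it, turned to the lamp's direction, to the front of the foot plate.
- **Departure from the task wording:** the last 105 mm under the head was a slide, not a carry. The move interface kept the tool vertical, so it could not reach in under the head. I set the tray down at lamp x ≈ -105 mm, released it, and pushed its front wall with both open fingers, at about 7 N.
- I then pushed the toggle towards the post until it met its end stop (16 N), and moved the arm clear.

**Last checks**

| Item | Measured | Allowed or full |
|---|---|---|
| Tray centre from bed point | about (-1, -1) mm | 25 / 22 mm |
| Tray turn | about 0 rad | 0.2 rad |
| Float in tray | about (1, -53) mm | ±35 / -75 to -25 mm |
| Tile in tray | about (-11, 50) mm | ±75 / 20 to 75 mm |
| Toggle ball | on the 0.9 rad mark in both cameras | over 0.75 rad |

**Weak or disagreeing checks**
- The tray outline fits overlapped the network's masks poorly (error 0.36 to 0.45), because the tray is partly hidden under the head. They did agree with the well-fitting side views of the float and tile (error 0.03 to 0.05).
- The network's own toggle reading sat about 15 mm lower than the model's ball. It reports the middle of the visible part, so I judged the toggle by the crop instead.
- I did not measure the file, spray bottle and cup again at the end. I planned every move to stay clear of them, and the later pictures showed nothing out of place.

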